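# Sort left-hand and right-hand easel feet into their trays

### The job

The four loose wooden easel feet on the table are two left-hand and two right-hand mirror-image ones. Put each into the grey tray whose fixed sample foot has the same hand: two side by side in each tray, every foot flat on the tray floor with its rib up, and lined up the same way round as the sample (toe end away from the robot). Leave the jar, the stamp block and the cutter where they stand.

Things in the scene. Friction and masses are not known exactly. Their poses are not given: they have to be found in the camera images.
- foot_a: loose left-hand easel foot, pale wood, 50 g. Flat L base 8 mm thick, 64 (x) x 39 (y) mm. Origin: underside, centre of that outline; z up, x along the long leg to the toe end (start yaw within 1.8 rad). Long leg 20 mm wide, centred at y = -9 mm; toe at x = 12 to 32 mm, out to y = +19 mm: seen from above, looking towards the toe end, it turns left
- foot_a_toe (a point): middle of the toe end of foot_a: 32 mm from its origin along its x, 4 mm up. To pinch: the foot's upright rib along the long leg, 10 mm thick, 48 mm long, centred at x = 0, y = -9 mm from the origin, top 46 mm above the underside
- foot_b: loose left-hand easel foot, pale wood, 50 g. Flat L base 8 mm thick, 64 (x) x 39 (y) mm. Origin: underside, centre of that outline; z up, x along the long leg to the toe end (start yaw within 1.8 rad). Long leg 20 mm wide, centred at y = -9 mm; toe at x = 12 to 32 mm, out to y = +19 mm: seen from above, looking towards the toe end, it turns left
- foot_b_toe (a point): middle of the toe end of foot_b: 32 mm from its origin along its x, 4 mm up. To pinch: the foot's upright rib along the long leg, 10 mm thick, 48 mm long, centred at x = 0, y = -9 mm from the origin, top 46 mm above the underside
- foot_c: loose right-hand easel foot, pale wood, 50 g. Flat L base 8 mm thick, 64 (x) x 39 (y) mm. Origin: underside, centre of that outline; z up, x along the long leg to the toe end (start yaw within 1.8 rad). Long leg 20 mm wide, centred at y = +9 mm; toe at x = 12 to 32 mm, out to y = -19 mm: seen from above, looking towards the toe end, it turns right
- foot_c_toe (a point): middle of the toe end of foot_c: 32 mm from its origin along its x, 4 mm up. To pinch: the foot's upright rib along the long leg, 10 mm thick, 48 mm long, centred at x = 0, y = +9 mm from the origin, top 46 mm above the underside
- foot_d: loose right-hand easel foot, pale wood, 50 g. Flat L base 8 mm thick, 64 (x) x 39 (y) mm. Origin: underside, centre of that outline; z up, x along the long leg to the toe end (start yaw within 1.8 rad). Long leg 20 mm wide, centred at y = +9 mm; toe at x = 12 to 32 mm, out to y = -19 mm: seen from above, looking towards the toe end, it turns right
- foot_d_toe (a point): middle of the toe end of foot_d: 32 mm from its origin along its x, 4 mm up. To pinch: the foot's upright rib along the long leg, 10 mm thick, 48 mm long, centred at x = 0, y = +9 mm from the origin, top 46 mm above the underside
- tray_left: fixed grey tray for left-hand feet: inside 84 (x) x 124 (y) mm, walls 4 mm, rim 16 mm and inner floor 4 mm above the table. Origin: on the table under its centre; x away from the robot (yaw within 0.12). Room for two feet, one in each y half. Either tray may stand on the left
- tray_left_sample (a point): origin of the left-hand sample foot, same size as the loose ones, fixed to the ledge behind tray_left, 84 mm along the tray's x and 4 mm above the table; long leg along the tray's x, toe end away from the robot, rib top 50 mm above the table
- tray_right: fixed grey tray for right-hand feet: inside 84 (x) x 124 (y) mm, walls 4 mm, rim 16 mm and inner floor 4 mm above the table. Origin: on the table under its centre; x away from the robot (yaw within 0.12). Room for two feet, one in each y half. Either tray may stand on the left
- tray_right_sample (a point): origin of the right-hand sample foot, same size as the loose ones, fixed to the ledge behind tray_right, 84 mm along the tray's x and 4 mm above the table; long leg along the tray's x, toe end away from the robot, rib top 50 mm above the table
- blue_jar: bystander: small glaze jar with a blue lid, 45 mm wide, 56 mm tall, loose, among the feet; origin under its centre
- stamp: bystander: wooden stamp block with a turned knob, 37 x 42 x 46 mm, loose, among the feet; origin under its centre
- cutter: bystander: scalloped metal cutter ring, 48 x 53 x 22 mm, loose, near right; origin under its centre. Unlisted: fixed glaze jars 82 and 68 mm tall between the left-most tray and the chest at the left (chest: side at y = 0.09 m, 0.14 m tall); a pencil sharpener overhead 0.17 m up, beyond x = 0.62 m near y = 0.04 m; a tin of brushes 190 mm tall left of y = 0.14 m

How it is judged:
At the end, for the whole second after the job is handed in: Both left-hand feet lie in the tray with the left-hand sample and both right-hand feet in the other: origin inside the tray, underside within 5 mm of the tray floor, tilt under 0.12 rad, long leg within 0.35 rad of the tray's x axis with the toe end away from the robot, at rest (x of foot_a in the frame of tray_left between -0.042 and 0.042 m and y of foot_a in the frame of tray_left between -0.062 and 0.062 m and z of foot_a in the frame of tray_left between -0.002 and 0.009 m and angle between each of foot_a, foot_b, foot_c, foot_d's own z axis and vertical below 0.12 rad and x of each of foot_a_toe, foot_b_toe in the frame of tray_left above 0.015 m and angle between the x axis of each of foot_a, foot_b and the x axis of tray_left, either way round below 0.35 rad and linear speed of each of foot_a, foot_b, foot_c, foot_d below 0.02 m/s and x of foot_b in the frame of tray_left between -0.042 and 0.042 m and y of foot_b in the frame of tray_left between -0.062 and 0.062 m and z of foot_b in the frame of tray_left between -0.002 and 0.009 m and x of foot_c in the frame of tray_right between -0.042 and 0.042 m and y of foot_c in the frame of tray_right between -0.062 and 0.062 m and z of foot_c in the frame of tray_right between -0.002 and 0.009 m and x of each of foot_c_toe, foot_d_toe in the frame of tray_right above 0.015 m and angle between the x axis of each of foot_c, foot_d and the x axis of tray_right, either way round below 0.35 rad and x of foot_d in the frame of tray_right between -0.042 and 0.042 m and y of foot_d in the frame of tray_right between -0.062 and 0.062 m and z of foot_d in the frame of tray_right between -0.002 and 0.009 m); the robot touches nothing.
It fails at once if the blue glaze jar is pushed more than 30 mm or tipped over (distance of blue_jar from where it was at the start of the episode above 0.03 m or angle between blue_jar's own z axis and vertical above 0.5 rad).
It fails at once if the stamp block is pushed more than 30 mm or tipped over (distance of stamp from where it was at the start of the episode above 0.03 m or angle between stamp's own z axis and vertical above 0.5 rad).
It fails at once if the cutter ring is pushed more than 30 mm or tipped over (distance of cutter from where it was at the start of the episode above 0.03 m or angle between cutter's own z axis and vertical above 0.5 rad).
It also fails if it takes over 72 s, if anything falls off the work surface, if the arm or the gripper's body presses on something with over 40 N, if the wrist force passes 120 N, or if a joint passes its speed limit or range.

### The arm

A 7-joint arm with a two-finger parallel gripper is mounted at the origin on the work surface; the furniture and walls round the work are solid. World frame = base frame: x ahead of the robot, y to its left, z up, the work surface at z = 0. Lengths are in m, angles in rad, forces in N, time in s.
With the tool pointing down it reaches from about 0.375 to 0.925 m from the base axis. Payload 3.1 kg.
Tool frame: the origin (TCP) lies between the finger pads; the fingertips stand env.tcp_to_tips ahead of it and the grasp point (between the pads) lies 8 mm behind it (env.tcp_to_tips is the distance from the TCP to the fingertips, in m); z points along the fingers, y is the direction in which the jaws open and shut (so a half turn about z gives the same grasp; the last joint's range is limited). The gripper opens to 85 mm and grips with 20 to 120 N. Pads are 22 mm wide; open, the fingers measure 114 mm over their backs; the gripper's body (76 mm by 85 mm) begins 54 mm behind the grasp point. The pads swing forward as they close: fully open they stand 13 mm farther back than shut.
Start: joints at [1.091, 0.383, 0.044, 1.598, -0.018, 1.161, -0.05], TCP at [0.242, -0.603, 0.242] pointing down, gripper open.
Joint ranges: [-2.61, 2.61], [-0.41, 2.15], [-1.48, 1.57], [0, 2.5], [-1.57, 4.71], [0.05, 1.97], [-2.85, 2.85]. Speed limits (rad/s): [2.79, 2.79, 3.14, 3.14, 3.14, 3.14, 3.14].

### API

Orientations are given as a 3x3 rotation matrix whose columns are the frame's x, y, z axes.
In Python, from workcell import env gives the robot as it stands. The module is installed in compiled form; this text tells all that it offers.
- The arm moves only by the tool apply_moves, never from a script. Its argument "deltas" is a list of rows, each a list of 7 numbers: the turn, a rotation vector about the tool's x, y, z in degrees, then the shift along the tool's x, y, z in m, then the finger opening in m, from 0 to 0.0854. A call has 1 to 5 rows; each row is the pose to reach, as a shift and turn from the pose commanded when the call began, along the tool's axes at that moment; what a row does not reach only later rows make up. A row lasts 1/12 s, in which the tool goes at most 41.7 mm and 7.16 degrees, less where a joint would pass 70% of its speed; a pose out of reach is approached as far as the arm can. A call with a gripper value outside its range is refused whole. The fingers move at their own pace and stop on an object; the grip force is fixed at half the most. Time passes only in rows, so rows that repeat a pose let the fingers close. It gives the time, the measured TCP pose, the force and the opening at its end, in the units of the state.
- env.get_state(): the state, without advancing time (a new reading comes with each control period).
- env.get_image(name): name is "side" or "top" or "wrist"; returns a dict with "img" (420x560x3 uint8, red, green, blue), "fx", "fy", "cx", "cy" (pixels), "k1" (the pictures are not rectified: a ray, as slopes to the right and down, at radius r is drawn at 1 + k1 r^2 times it, then the intrinsics apply), "xyz" and "rotation" of the camera in the world; the wrist camera has in their place "hand_eye" (4x4, takes a point from camera to tool coordinates, whose origin is the TCP and whose axes are the flange's). Camera axes: x right, y down, z forward; pixel columns grow to the right and rows downward; lengths in m; the calibration is good to about 2 mm. A picture is of the moment at which its call begins: read the wrist's pose just before it. There is no depth.
- env.job_done(): hands the job in, once; it reports no verdict.
The state is a dict: "time": time; "joint_positions": joint angles; "dq": joint speeds; "tau": joint torques, N m; "position": TCP position; "ee_rot": TCP orientation; "force": force on the tool from outside, world axes, zero at the start; "wrist_torque": the same for the moment, N m; "opening": finger opening in m.
Only numpy, scipy, OpenCV 4.12 (cv2) and the standard library are available. Lean on these libraries where they do the work, as an engineer would, in place of code of your own. Each camera call takes 0.05 s, during which the arm holds its last target.

## Working session

There is one attempt and no reset: what is moved stays moved. The work goes in short steps, Python scripts to look and compute and a tool call to move; the robot and the scene stay as the last step left them, time stands still between calls to the robot, and variables do not carry over. Pictures are saved under pics/ and viewed, and the job is handed in when it is done.

Besides the shell and the picture viewer there is one more tool, called after ">>>" in YAML: its name, and indented under it one key for each argument. apply_moves: Moves the arm, as the interface text tells. Its arguments: {"type":"object","properties":{"deltas":{"type":"array"}},"required":["deltas"]}

```bash
mkdir -p pics; python3 - <<'E'
from workcell import env
import cv2,numpy as np
s=env.get_state()
for k in s: print(k,np.round(s[k],4).tolist())
print(env.tcp_to_tips)
for n in("top","side","wrist"):
    d=env.get_image(n); cv2.imwrite(f"pics/{n}0.png",d["img"][:,:,::-1])
    print(n,{k:np.round(v,4).tolist() for k,v in d.items() if k!="img"})
E
```

```text
time 0.0
joint_positions [1.0912, 0.3838, 0.0438, 1.5996, -0.0179, 1.1612, -0.0499]
dq [-0.0008, -0.0002, -0.0008, 0.0007, -0.0012, 0.0007, -0.001]
tau [-0.0009, -43.3462, 1.0244, -24.951, 0.0107, 0.0114, -0.0]
position [0.2419, -0.6024, 0.2409]
ee_rot [[0.928, 0.3727, -0.0011], [0.3727, -0.928, 0.0023], [-0.0001, -0.0026, -1.0]]
force [-0.5854, -0.8144, 0.5063]
wrist_torque [0.026, 0.073, -0.02]
opening 0.0851
0.011
top {'fx': 518.204, 'fy': 518.204, 'cx': 278.0291, 'cy': 202.8511, 'k1': -0.0328, 'xyz': [0.3186, -0.1883, 1.2224], 'rotation': [[-0.0125, -0.9886, 0.1501], [-0.9999, 0.0112, -0.009], [0.0072, -0.1502, -0.9886]]}
side {'fx': 472.8818, 'fy': 472.8818, 'cx': 267.691, 'cy': 208.9263, 'k1': -0.1579, 'xyz': [-0.0018, -1.0126, 0.4416], 'rotation': [[0.8593, -0.224, 0.4599], [-0.5109, -0.3297, 0.7939], [-0.0262, -0.9171, -0.3977]]}
wrist {'fx': 331.9582, 'fy': 331.9582, 'cx': 285.1737, 'cy': 211.8693, 'k1': -0.0807, 'hand_eye': [[0.0007, -0.9528, -0.3036, 0.0772], [1.0, 0.0009, -0.0007, 0.0011], [0.0009, -0.3036, 0.9528, -0.1305], [0.0, 0.0, 0.0, 1.0]]}
```

View pics/top0.png

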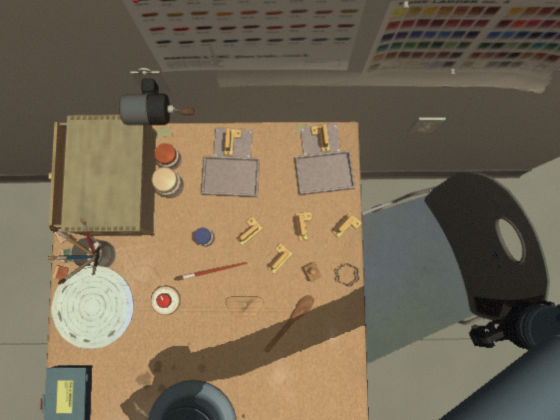

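View pics/side0.png

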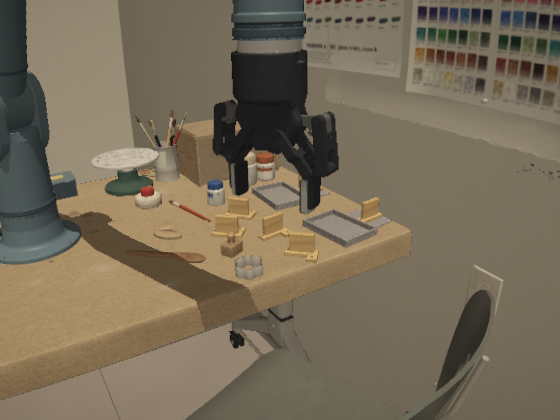

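View pics/wrist0.png

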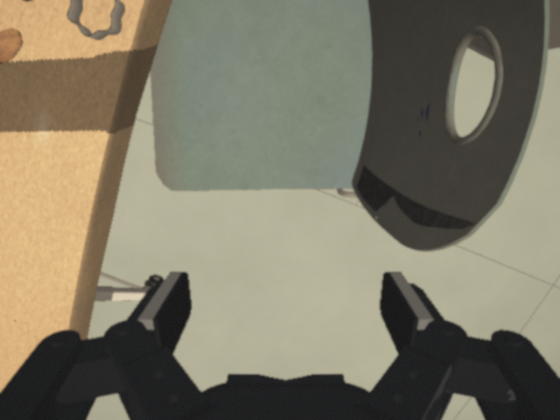

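The top view shows the four feet around (250,232), (280,258), (303,225), (347,225), and the trays at (230,176) and (325,173), each with a sample behind it. I'll zoom in to tell the hands apart.

```bash
cat > h.py <<'E'
from workcell import env
import cv2,numpy as np
def cam(n):
    s=env.get_state(); d=env.get_image(n)
    if n=="wrist":
        H=d["hand_eye"]; R=np.array(s["ee_rot"]); p=np.array(s["position"])
        d["rotation"]=R@H[:3,:3]; d["xyz"]=p+R@H[:3,3]
    return d
def D(d): return np.array([d["k1"],0,0,0,0.]),np.array([[d["fx"],0,d["cx"]],[0,d["fy"],d["cy"]],[0,0,1.]])
def ray(d,uv,z):
    dist,K=D(d)
    q=cv2.undistortPoints(np.array(uv,float).reshape(-1,1,2),K,dist).reshape(-1,2)
    w=np.c_[q,np.ones(len(q))]@np.array(d["rotation"]).T
    c=np.array(d["xyz"]); t=(z-c[2])/w[:,2]
    return c+w*t[:,None]
def proj(d,P):
    dist,K=D(d); R=np.array(d["rotation"]).T; t=-R@np.array(d["xyz"])
    return cv2.projectPoints(np.array(P,float).reshape(-1,1,3),cv2.Rodrigues(R)[0],t,K,dist)[0].reshape(-1,2)
E
python3 - <<'E'
import cv2
i=cv2.imread("pics/top0.png")
cv2.imwrite("pics/topz1.png",cv2.resize(i[115:205,190:370],None,fx=4.4,fy=4.4,interpolation=cv2.INTER_CUBIC))
cv2.imwrite("pics/topz2.png",cv2.resize(i[200:300,180:370],None,fx=4.2,fy=4.2,interpolation=cv2.INTER_CUBIC))
E
```

```text
(no output)
```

View pics/topz1.png

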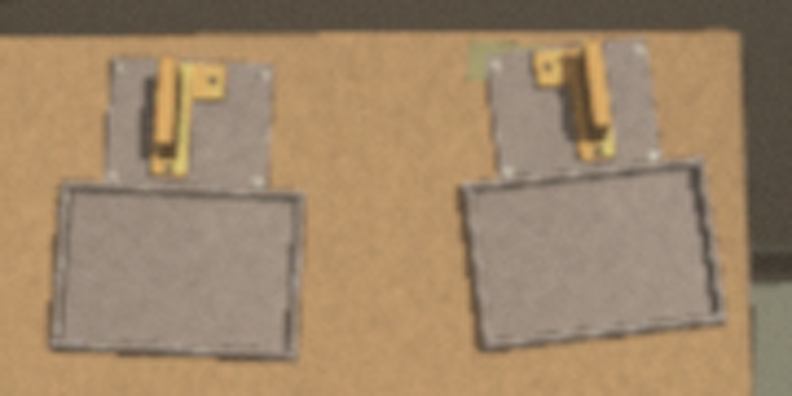

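View pics/topz2.png

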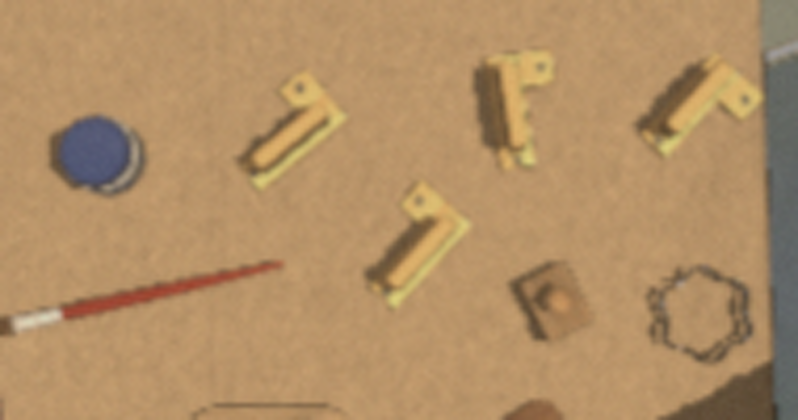

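```bash
python3 - <<'E'
from h import *
d=cam("top")
def f(z,s,o,h):
    return ray(d,[((u)/s+o[0],(v)/s+o[1]) for u,v in z],h)
for n,z in dict(trayR=[(62,183),(303,192),(295,357),(50,350)],trayL=[(461,187),(698,163),(725,320),(482,348)]).items():
    p=f(z,4.4,(190,115),.016); c=p.mean(0); xa=(p[0]+p[1]-p[2]-p[3])[:2]
    print(n,c.round(4),np.arctan2(xa[1],xa[0]).round(3),p[:,:2].round(3).tolist(),np.linalg.norm(p-np.roll(p,1,0),axis=1).round(3))
for n,z in dict(f1=[(253,165),(325,112)],f2=[(388,284),(450,222)],f3=[(519,150),(507,58)],f4=[(662,118),(720,60)]).items():
    p=f(z,4.2,(180,200),.046); v=p[1]-p[0]
    print(n,p.mean(0).round(4),np.arctan2(v[1],v[0]).round(3),np.linalg.norm(v).round(4))
for n,z,h in (("jar",[(95,152)],.056),("stamp",[(552,300)],.03),("cut",[(700,313)],.02)): print(n,f(z,4.2,(180,200),h).round(4))
E
```

```text
trayR [ 0.5667 -0.0869  0.016 ] -0.057 [[0.616, -0.024], [0.609, -0.155], [0.518, -0.15], [0.524, -0.019]] [0.092 0.131 0.091 0.131]
trayL [ 0.573  -0.3106  0.016 ] 0.121 [[0.611, -0.241], [0.623, -0.37], [0.536, -0.382], [0.522, -0.25]] [0.089 0.13  0.088 0.132]
f1 [ 0.4287 -0.1316  0.046 ] -0.944 0.0483
f2 [ 0.3661 -0.2013  0.046 ] -0.8 0.0471
f3 [ 0.4462 -0.2534  0.046 ] 0.11 0.0506
f4 [ 0.4532 -0.3506  0.046 ] -0.805 0.0453
jar [[ 0.4217 -0.0279  0.056 ]]
stamp [[ 0.3404 -0.2734  0.03  ]]
cut [[ 0.3325 -0.3552  0.02  ]]
```

```bash
cat >> h.py <<'E'
from scipy.spatial.transform import Rotation as Rn
def go(x,y,z,yaw):
    s=env.get_state(); R=np.array(s["ee_rot"]); p=np.array(s["position"])
    c,si=np.cos(yaw),np.sin(yaw)
    G=np.array([[c,si,0],[si,-c,0],[0,0,-1.]])
    rv=np.degrees(Rn.from_matrix(R.T@G).as_rotvec()); dp=R.T@(np.array([x,y,z])-p)
    print("t",round(s["time"],2),"turn",rv.round(2).tolist(),"shift",dp.round(4).tolist(),"|",round(np.linalg.norm(dp)/.0417,1),"rows",round(np.linalg.norm(rv)/7.16,1), "pos",p.round(4).tolist(),"open",round(float(s["opening"]),4),"F",np.round(s["force"],1).tolist())
E
python3 - <<'E'
from h import *
go(.5,-.24,.30,0.0)
d=cam("top")
print(ray(d,[(193,112),(168,108),(165,181),(166,155)],.17).round(3))
E
```

```text
t 0.2 turn [-0.09, 0.02, 21.88] shift [0.3746, -0.2405, -0.0582] | 10.8 rows 3.1 pos [0.242, -0.6026, 0.2414] open 0.0854 F [0.8, -0.5, 0.2]
[[ 0.675 -0.021  0.17 ]
 [ 0.684  0.032  0.17 ]
 [ 0.527  0.035  0.17 ]
 [ 0.582  0.034  0.17 ]]
```

>>> apply_moves:
  deltas:
    - [0,0,5,0.034,-0.022,-0.005,0.085]
    - [0,0,10,0.068,-0.044,-0.01,0.085]
    - [0,0,15,0.102,-0.066,-0.016,0.085]
    - [0,0,20,0.136,-0.088,-0.021,0.085]
    - [0,0,21.9,0.17,-0.109,-0.027,0.085]

```text
time: 0.67
position: [0.3599, -0.4368, 0.2693]
ee_rot: [[1.0, -0.004, -0.0], [-0.004, -1.0, 0.0], [-0.0, -0.0, -1.0]]
force: [0.6, -0.2, -0.3]
opening: 0.0853
```

```bash
python3 -c "
from h import *
go(.5,-.24,.30,0.0)"
```

```text
t 0.67 turn [-0.02, 0.02, -0.24] shift [0.1392, -0.1974, -0.0307] | 5.8 rows 0.0 pos [0.3599, -0.4368, 0.2693] open 0.0853 F [0.6, -0.2, -0.3]
```

>>> apply_moves:
  deltas:
    - [0,0,0,0.023,-0.031,-0.005,0.085]
    - [0,0,0,0.046,-0.062,-0.01,0.085]
    - [0,0,0,0.07,-0.095,-0.015,0.085]
    - [0,0,0,0.094,-0.128,-0.02,0.085]
    - [0,0,0,0.118,-0.16,-0.025,0.085]

```text
time: 1.08
position: [0.4781, -0.2768, 0.2947]
ee_rot: [[1.0, -0.0, 0.0], [-0.0, -1.0, -0.0], [0.0, 0.0, -1.0]]
force: [1.1, -0.7, 0.0]
opening: 0.0851
```

>>> apply_moves:
  deltas:
    - [0,0,0,0.01,-0.018,-0.003,0.085]
    - [0,0,0,0.015,-0.025,-0.003,0.085]
    - [0,0,0,0.015,-0.025,-0.003,0.085]

```text
time: 1.33
position: [0.4939, -0.2511, 0.2974]
ee_rot: [[1.0, 0.005, 0.001], [0.005, -1.0, 0.0], [0.001, -0.0, -1.0]]
force: [-0.7, -0.3, -0.2]
opening: 0.085
```

```bash
python3 -c "
from h import *
go(.5,-.24,.30,0.0)
d=cam('wrist'); cv2.imwrite('pics/w1.png',d['img'][:,:,::-1])
i=d['img'][:,:,::-1]; cv2.imwrite('pics/w1z.png',cv2.resize(i[0:300,80:480],None,fx=2,fy=2,interpolation=cv2.INTER_CUBIC))
import pickle;pickle.dump(d,open('w1.pkl','wb'))
"
```

```text
t 1.33 turn [-0.03, -0.04, 0.29] shift [0.0062, -0.0111, -0.0026] | 0.3 rows 0.0 pos [0.4939, -0.2511, 0.2974] open 0.085 F [-0.7, -0.3, -0.2]
```

View pics/w1.png

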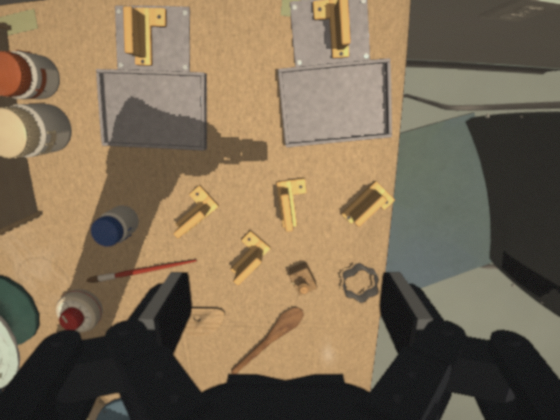

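View pics/w1z.png

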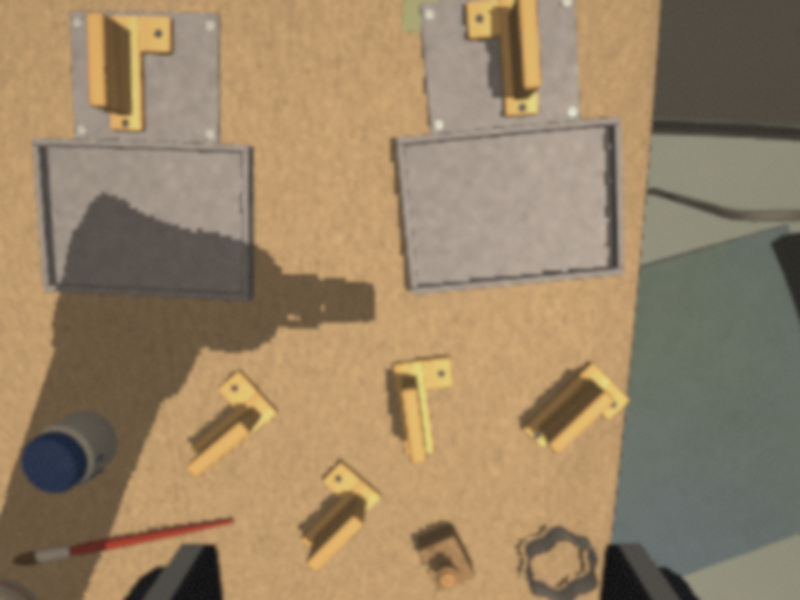

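```bash
python3 - <<'E'
from h import *
import pickle; d=pickle.load(open('w1.pkl','rb'))
f=lambda z,h: ray(d,[(u/2+80,v/2) for u,v in z],h)
for n,z in dict(trayR=[(35,142),(252,146),(252,298),(45,291)],trayL=[(396,137),(619,121),(621,270),(408,291)]).items():
    p=f(z,.016); c=p.mean(0); xa=(p[0]+p[1]-p[2]-p[3])[:2]; ya=(p[0]+p[3]-p[1]-p[2])[:2]
    print(n,c.round(4),np.arctan2(xa[1],xa[0]).round(3),np.arctan2(-ya[0],ya[1]).round(3),np.linalg.norm(p-np.roll(p,1,0),axis=1).round(3))
for n,z in dict(f1=[(193,466),(245,428)],f2=[(313,562),(360,522)],f3=[(418,457),(407,378)],f4=[(557,445),(605,398)]).items():
    p=f(z,.046); v=p[1]-p[0]
    print(n,p.mean(0).round(4),np.arctan2(v[1],v[0]).round(3),np.linalg.norm(v).round(4))
# base: heel centre & toe end corners at z=.008
E
python3 - <<'E'
import cv2
i=cv2.imread("pics/w1.png")
cv2.imwrite("pics/w1y.png",cv2.resize(i[170:300,165:400],None,fx=3.4,fy=3.4,interpolation=cv2.INTER_CUBIC))
E
```

```text
trayR [ 0.5684 -0.0902  0.016 ] -0.058 -0.04 [0.089 0.132 0.089 0.132]
trayL [ 0.5767 -0.3117  0.016 ] 0.09 0.096 [0.089 0.13  0.086 0.131]
f1 [ 0.434  -0.1344  0.046 ] -0.942 0.0427
f2 [ 0.3696 -0.205   0.046 ] -0.82 0.0426
f3 [ 0.4533 -0.2535  0.046 ] 0.139 0.0502
f4 [ 0.4518 -0.3555  0.046 ] -0.73 0.0403
```

View pics/w1y.png

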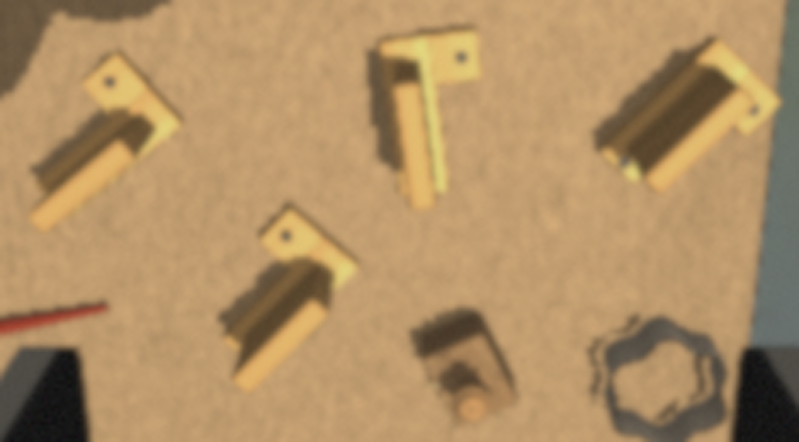

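```bash
python3 - <<'E'
from h import *
import pickle; d=pickle.load(open('w1.pkl','rb'))
f=lambda z,h: ray(d,[(u/3.4+165,v/3.4+170) for u,v in z],h)
for n,z in dict(f1=[(38,223),(128,149)],f2=[(241,386),(322,307)],f3=[(423,207),(406,84)],f4=[(655,184),(742,95)]).items():
    p=f(z,.046); v=p[1]-p[0]
    print(n,p.mean(0).round(4),np.arctan2(v[1],v[0]).round(3),np.linalg.norm(v).round(4))
E
```

```text
f1 [ 0.4323 -0.1341  0.046 ] -0.889 0.0457
f2 [ 0.3682 -0.2044  0.046 ] -0.755 0.0464
f3 [ 0.4483 -0.2544  0.046 ] 0.138 0.0464
f4 [ 0.4514 -0.3555  0.046 ] -0.707 0.044
```

Tray on the left (y≈-0.09) holds the right-hand sample, and tray on the right (y≈-0.31) holds the left-hand one. In the wrist view f1 and f2 are left-hand, f3 and f4 right-hand. Starting with f3.

```bash
python3 -c "
from h import *
go(.4475,-.254,.10,0.125)"
```

```text
t 1.38 turn [0.03, 0.06, -7.12] shift [-0.0445, -0.0, 0.197] | 4.8 rows 1.0 pos [0.4921, -0.2539, 0.2969] open 0.085 F [-1.3, -1.1, -0.1]
```

>>> apply_moves:
  deltas:
    - [0,0,-3,-0.01,0,0.04,0.05]
    - [0,0,-7.1,-0.02,0,0.08,0.05]
    - [0,0,-7.1,-0.03,0,0.12,0.05]
    - [0,0,-7.1,-0.0445,0,0.16,0.05]
    - [0,0,-7.1,-0.0445,0,0.195,0.05]

```text
time: 1.8
position: [0.4414, -0.2574, 0.0994]
ee_rot: [[0.993, 0.115, -0.006], [0.115, -0.993, -0.001], [-0.006, 0.0, -1.0]]
force: [-0.0, 0.2, 0.4]
opening: 0.0499
```

```bash
python3 -c "
from h import *
go(.4475,-.254,.026,0.125)
d=cam('wrist'); cv2.imwrite('pics/w2.png',d['img'][:,:,::-1])"
```

```text
t 1.8 turn [0.01, 0.35, -0.53] shift [0.0069, -0.0027, 0.0734] | 1.8 rows 0.1 pos [0.4414, -0.2574, 0.0994] open 0.0499 F [-0.0, 0.2, 0.4]
```

View pics/w2.png

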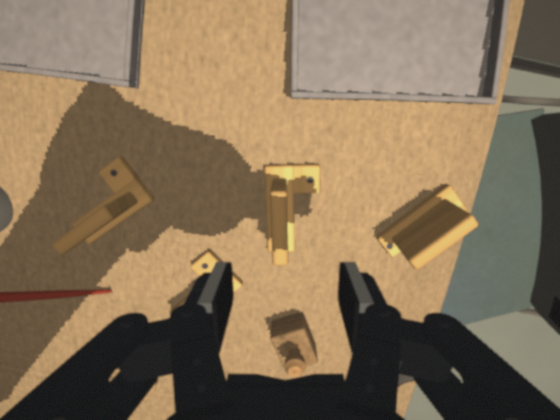

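The rib of f3 is upright in the image from (279,183) to (280,255), aligned with the tool and centred between the fingers.

```bash
python3 -c "
from h import *
d=cam('wrist')
p=ray(d,[(279,183),(280,250)],.046);print(p,p.mean(0))
go(.4475,-.254,.026,0.125)"
```

```text
[[ 0.47391379 -0.24765308  0.046     ]
 [ 0.43426402 -0.25265979  0.046     ]] [ 0.4540889  -0.25015643  0.046     ]
t 1.9 turn [-0.43, 0.84, -0.44] shift [0.0094, 0.0012, 0.0695] | 1.7 rows 0.1 pos [0.4391, -0.2543, 0.0956] open 0.0499 F [-0.1, 0.3, 0.8]
```

>>> apply_moves:
  deltas:
    - [0,0,0,0,0,0,0.05]
    - [0,0,0,0,0,0,0.05]

```text
time: 2.07
position: [0.4493, -0.2561, 0.1044]
ee_rot: [[0.993, 0.121, 0.003], [0.121, -0.993, -0.002], [0.003, 0.003, -1.0]]
force: [-0.5, -0.5, 0.1]
opening: 0.0498
```

```bash
python3 -c "
from h import *
d=cam('wrist'); cv2.imwrite('pics/w3.png',cv2.resize(d['img'][130:310,180:400,::-1],None,fx=3.3,fy=3.3))
go(.4475,-.254,.026,0.125)"
```

```text
t 2.12 turn [0.21, -0.27, -0.17] shift [-0.0028, -0.0026, 0.0791] | 1.9 rows 0.1 pos [0.4502, -0.256, 0.1052] open 0.0496 F [0.5, 0.8, 0.2]
```

View pics/w3.png

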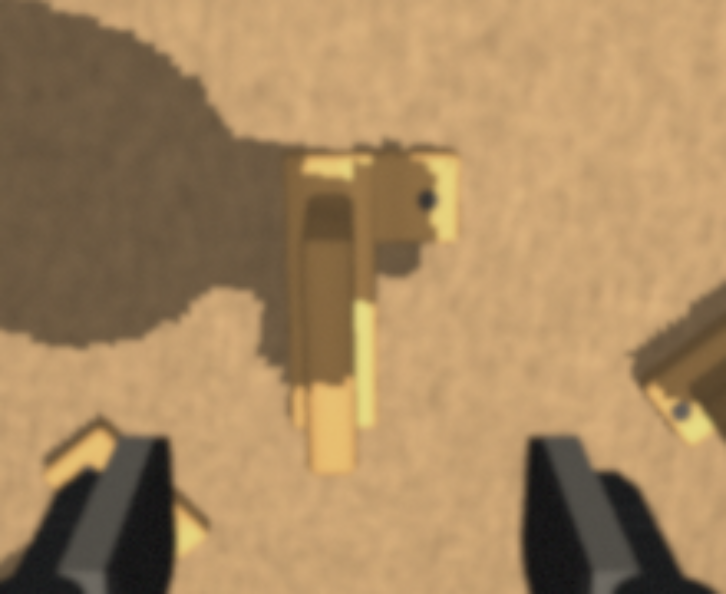

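```bash
python3 -c "
from h import *
d=cam('wrist')
p=ray(d,[(279.7,202),(280.6,272.4)],.046);print(p,p.mean(0),np.linalg.norm(p[0]-p[1]))
go(.4475,-.254,.026,0.125)"
```

```text
[[ 0.47313794 -0.25120371  0.046     ]
 [ 0.42688649 -0.2572419   0.046     ]] [ 0.45001222 -0.25422281  0.046     ] 0.046643931195652105
t 2.17 turn [0.22, -0.3, -0.14] shift [-0.0032, -0.0024, 0.0794] | 1.9 rows 0.1 pos [0.4505, -0.2557, 0.1054] open 0.0502 F [-0.1, -0.1, 1.0]
```

>>> apply_moves:
  deltas:
    - [0,0,0,0,-0.001,0.025,0.05]
    - [0,0,0,0,-0.001,0.05,0.05]
    - [0,0,0,0,-0.001,0.07,0.05]
    - [0,0,0,0,-0.001,0.078,0.05]
    - [0,0,0,0,-0.001,0.078,0.05]

```text
time: 2.58
position: [0.4479, -0.2526, 0.0241]
ee_rot: [[0.992, 0.124, -0.001], [0.124, -0.992, 0.0], [-0.001, -0.0, -1.0]]
force: [-0.2, 0.3, 0.6]
opening: 0.0502
```

>>> apply_moves:
  deltas:
    - [0,0,0,0,0,0,0.03]
    - [0,0,0,0,0,0,0.0]
    - [0,0,0,0,0,0,0.0]
    - [0,0,0,0,0,0,0.0]
    - [0,0,0,0,0,0,0.0]

```text
time: 3.0
position: [0.4495, -0.2536, 0.0261]
ee_rot: [[0.992, 0.123, 0.003], [0.123, -0.992, -0.002], [0.003, 0.002, -1.0]]
force: [-0.5, 0.4, 6.9]
opening: 0.0093
```

```bash
python3 -c "
from h import *
go(.4475,-.254,.13,0.125)
go(.5643,-.1104,.13,-.055)
d=cam('side'); cv2.imwrite('pics/s3.png',cv2.resize(d['img'][130:310,180:400,::-1],None,fx=3.3,fy=3.3))
"
```

```text
t 3.0 turn [0.12, -0.18, -0.08] shift [-0.0017, 0.0004, -0.1039] | 2.5 rows 0.0 pos [0.4495, -0.2536, 0.0261] open 0.0093 F [-0.5, 0.4, 6.9]
t 3.0 turn [0.11, -0.19, 10.23] shift [0.1319, -0.1277, -0.1038] | 5.1 rows 1.4 pos [0.4495, -0.2536, 0.0261] open 0.0093 F [-0.5, 0.4, 6.9]
```

View pics/s3.png

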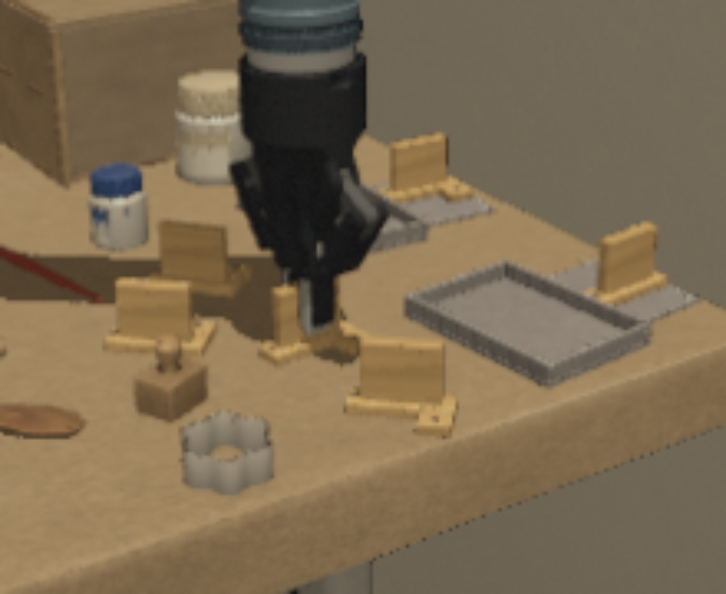

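The side view shows the fingers closed on f3's rib, and the opening reads 9 mm. Next: lift and carry.

>>> apply_moves:
  deltas:
    - [0,0,0,0,0,-0.02,0.0]
    - [0,0,0,0,0,-0.045,0.0]
    - [0,0,0,0.01,-0.01,-0.075,0.0]
    - [0,0,2,0.03,-0.028,-0.08,0.0]
    - [0,0,4,0.055,-0.053,-0.08,0.0]

```text
time: 3.47
position: [0.4969, -0.1972, 0.1075]
ee_rot: [[0.999, 0.045, 0.005], [0.045, -0.999, -0.004], [0.005, 0.005, -1.0]]
force: [0.3, -1.1, -0.9]
opening: 0.0087
```

>>> apply_moves:
  deltas:
    - [0,0,2,0.023,-0.025,0,0.0]
    - [0,0,4,0.045,-0.05,0,0.0]
    - [0,0,6,0.065,-0.072,0,0.0]
    - [0,0,6.2,0.072,-0.08,0,0.0]
    - [0,0,6.2,0.072,-0.08,0,0.0]

```text
time: 3.88
position: [0.5655, -0.1049, 0.1047]
ee_rot: [[0.999, -0.047, 0.002], [-0.047, -0.999, 0.002], [0.002, -0.002, -1.0]]
force: [-0.8, -0.5, -0.1]
opening: 0.009
```

>>> apply_moves:
  deltas:
    - [0,0,0,0,0,0,0.0]
    - [0,0,0,0,0,0,0.0]
    - [0,0,0,0,0,0,0.0]

```text
time: 4.13
position: [0.5617, -0.1125, 0.1039]
ee_rot: [[0.998, -0.058, -0.002], [-0.058, -0.998, -0.001], [-0.002, 0.001, -1.0]]
force: [0.4, -0.3, 0.6]
opening: 0.0092
```

```bash
python3 -c "
from h import *
go(.5643,-.1104,.03,-.055)
d=cam('wrist'); cv2.imwrite('pics/w4.png',d['img'][:,:,::-1])
go(.5643,-.1104,.03,-.055)
"
```

```text
t 4.13 turn [0.08, 0.1, -0.18] shift [0.0026, -0.0023, 0.0739] | 1.8 rows 0.0 pos [0.5617, -0.1125, 0.1039] open 0.0092 F [0.4, -0.3, 0.6]
t 4.18 turn [0.07, 0.08, -0.19] shift [0.0023, -0.0021, 0.074] | 1.8 rows 0.0 pos [0.5619, -0.1123, 0.104] open 0.009 F [0.0, 0.4, 0.1]
```

View pics/w4.png

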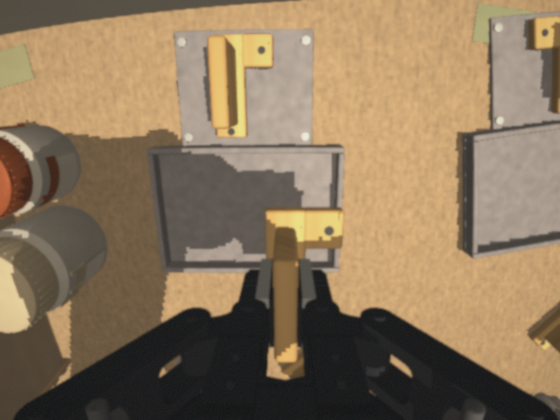

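The foot is held aligned with the sample, toe tab to the right, with tray corners at (150,148), (344,147), (338,270), (163,270). I'll re-measure the tray from here.

```bash
python3 -c "
from h import *
d=cam('wrist')
p=ray(d,[(150,148),(344,147),(338,270),(163,271)],.016);c=p.mean(0)
xa=(p[0]+p[1]-p[2]-p[3])[:2]
print(p.round(4).tolist(),c,np.arctan2(xa[1],xa[0]),np.linalg.norm(p-np.roll(p,1,0),axis=1).round(3))
t=-.055;R=np.array([[np.cos(t),-np.sin(t)],[np.sin(t),np.cos(t)]])
for l in((-.002,.039),(-.002,-.022)): print(c[:2]+R@l)
go(*(c[:2]+R@(-.002,-.022)),.031,-.055)
"
```

```text
[[0.6191, -0.0273, 0.016], [0.6119, -0.155, 0.016], [0.5226, -0.1502, 0.016], [0.5288, -0.0206, 0.016]] [ 0.57062722 -0.0882807   0.016     ] -0.06353247636960714 [0.091 0.128 0.089 0.13 ]
[ 0.57077416 -0.04922973]
[ 0.56742085 -0.11013749]
t 4.23 turn [0.05, 0.06, -0.16] shift [0.0052, -0.0021, 0.0731] | 1.8 rows 0.0 pos [0.5622, -0.1119, 0.1041] open 0.0088 F [1.1, 0.7, -0.3]
```

>>> apply_moves:
  deltas:
    - [0,0,0,0.004,-0.002,0.025,0.0]
    - [0,0,0,0.004,-0.002,0.05,0.0]
    - [0,0,0,0.004,-0.002,0.065,0.0]
    - [0,0,0,0.004,-0.002,0.073,0.0]
    - [0,0,0,0.004,-0.002,0.073,0.0]

```text
time: 4.65
position: [0.5664, -0.1088, 0.0309]
ee_rot: [[0.998, -0.056, -0.003], [-0.056, -0.998, -0.0], [-0.003, 0.0, -1.0]]
force: [0.7, -0.1, -0.5]
opening: 0.009
```

>>> apply_moves:
  deltas:
    - [0,0,0,0,0,0,0.0]
    - [0,0,0,0,0,0,0.0]

```text
time: 4.82
position: [0.5678, -0.1086, 0.0318]
ee_rot: [[0.998, -0.055, 0.001], [-0.055, -0.998, -0.0], [0.001, 0.0, -1.0]]
force: [0.6, 0.1, -0.4]
opening: 0.0094
```

Release just above the floor (~1.5 mm), after a small final lowering, then go up.

>>> apply_moves:
  deltas:
    - [0,0,0,0,0,0.0015,0.0]
    - [0,0,0,0,0,0.0015,0.0]
    - [0,0,0,0,0,0.0015,0.015]
    - [0,0,0,0,0,0.0015,0.035]
    - [0,0,0,0,0,0.0015,0.035]

```text
time: 5.23
position: [0.5676, -0.1078, 0.0299]
ee_rot: [[0.999, -0.054, 0.0], [-0.054, -0.999, 0.0], [0.0, -0.0, -1.0]]
force: [-0.2, -0.3, 0.0]
opening: 0.0351
```

>>> apply_moves:
  deltas:
    - [0,0,0,0,0,-0.01,0.035]
    - [0,0,0,0,0,-0.035,0.04]
    - [0,0,0,0,0,-0.07,0.05]
    - [0,0,0,0,0,-0.1,0.05]
    - [0,0,0,0,0,-0.1,0.05]

```text
time: 5.65
position: [0.5732, -0.1084, 0.1377]
ee_rot: [[0.998, -0.055, 0.014], [-0.054, -0.999, -0.002], [0.014, 0.001, -1.0]]
force: [1.2, -0.3, 0.6]
opening: 0.0499
```

```bash
python3 -c "
from h import *
d=cam('wrist'); cv2.imwrite('pics/w5.png',d['img'][:,:,::-1])
go(.4515,-.354,.13,-.74)
"
```

```text
t 5.7 turn [-0.14, -0.58, 39.27] shift [-0.1064, 0.2519, 0.0042] | 6.6 rows 5.5 pos [0.5714, -0.1083, 0.135] open 0.0505 F [-0.4, 0.4, 0.4]
```

View pics/w5.png

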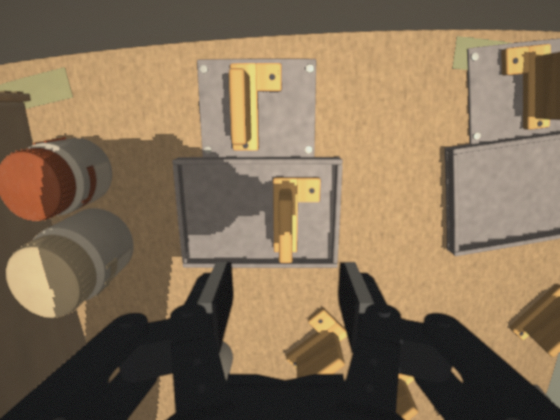

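f3 lies flat in the right half of its tray (rib at (285,220)), toe away from the robot. On to f4.

>>> apply_moves:
  deltas:
    - [0,0,5,-0.012,0.03,0.0,0.05]
    - [0,0,11,-0.028,0.065,0.0,0.05]
    - [0,0,18,-0.044,0.103,0.0,0.05]
    - [0,0,25,-0.06,0.141,0.0,0.05]
    - [0,0,32,-0.075,0.179,0.0,0.05]

```text
time: 6.12
position: [0.4809, -0.2834, 0.1291]
ee_rot: [[0.815, -0.58, -0.002], [-0.58, -0.815, 0.001], [-0.002, 0.0, -1.0]]
force: [0.6, -0.5, -0.4]
opening: 0.0502
```

```bash
python3 -c "
from h import *
go(.4515,-.354,.11,-.74)
"
```

```text
t 6.12 turn [0.02, 0.11, 6.98] shift [0.017, 0.0746, 0.0191] | 1.9 rows 1.0 pos [0.4809, -0.2834, 0.1291] open 0.0502 F [0.6, -0.5, -0.4]
```

>>> apply_moves:
  deltas:
    - [0,0,4,0.008,0.036,0.008,0.05]
    - [0,0,7,0.014,0.06,0.016,0.05]
    - [0,0,7,0.017,0.074,0.02,0.05]
    - [0,0,7,0.017,0.074,0.02,0.05]
    - [0,0,7,0.017,0.074,0.02,0.05]

```text
time: 6.53
position: [0.453, -0.3527, 0.1088]
ee_rot: [[0.74, -0.672, -0.002], [-0.672, -0.74, 0.002], [-0.003, 0.0, -1.0]]
force: [0.1, 0.6, -0.6]
opening: 0.0496
```

>>> apply_moves:
  deltas:
    - [0,0,0,0,0,0,0.05]

```text
time: 6.62
position: [0.4551, -0.3507, 0.1095]
ee_rot: [[0.743, -0.669, -0.0], [-0.669, -0.743, 0.002], [-0.001, -0.001, -1.0]]
force: [-0.1, -0.4, -0.8]
opening: 0.0501
```

```bash
cat >> h.py <<'E'
def snap(n,f,u0=180,v0=130,w=220,h=180,s=3.3):
    d=cam(n); st=env.get_state()
    cv2.imwrite(f,cv2.resize(d['img'][v0:v0+h,u0:u0+w,::-1],None,fx=s,fy=s,interpolation=cv2.INTER_CUBIC))
    import pickle; pickle.dump((d,u0,v0,s),open('last.pkl','wb'))
def rib(a,b,z=.046):
    import pickle; d,u0,v0,s=pickle.load(open('last.pkl','rb'))
    p=ray(d,[(u/s+u0,v/s+v0) for u,v in(a,b)],z); v=p[1]-p[0]
    print("mid",p.mean(0).round(4),"yaw",np.arctan2(v[1],v[0]).round(3),"len",np.linalg.norm(v).round(4)); return p.mean(0),np.arctan2(v[1],v[0])
E
python3 -c "
from h import *
snap('wrist','pics/w6.png')
go(.4515,-.354,.026,-.74)
"
```

```text
t 6.67 turn [-0.09, 0.03, 0.48] shift [-0.0006, 0.0056, 0.0837] | 2.0 rows 0.1 pos [0.4557, -0.3503, 0.1097] open 0.0501 F [0.2, -0.0, 0.3]
```

View pics/w6.png

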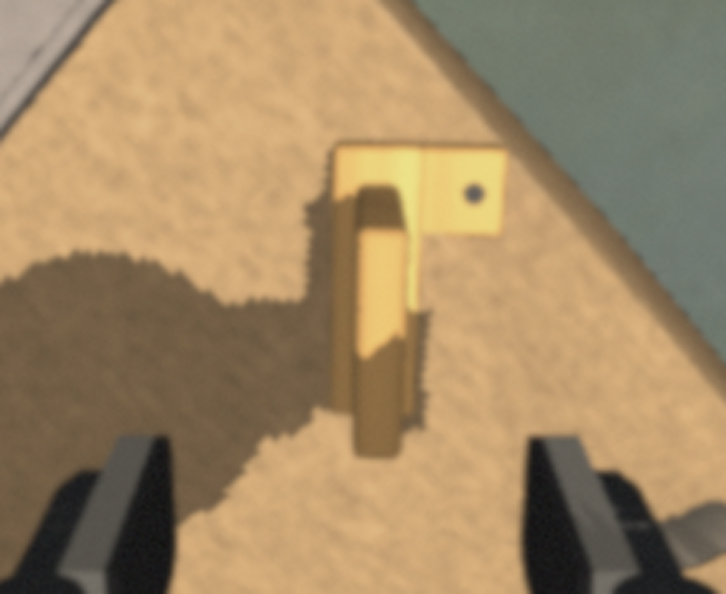

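f4's rib top runs from (381,227) to (377,455) in the zoom, nearly upright and slightly right of centre. The cutter is at the lower-right edge, clear of the fingers.

```bash
python3 -c "
from h import *
c,y=rib((377,455),(381,227))
go(c[0],c[1],.026,y)
"
```

```text
mid [ 0.4515 -0.3569  0.046 ] yaw -0.739 len 0.0466
t 6.67 turn [-0.09, 0.03, 0.45] shift [0.0013, 0.0077, 0.0837] | 2.0 rows 0.1 pos [0.4557, -0.3503, 0.1097] open 0.0501 F [0.2, -0.0, 0.3]
```

>>> apply_moves:
  deltas:
    - [0,0,0.5,0.001,0.007,0.02,0.05]
    - [0,0,0.5,0.001,0.007,0.05,0.05]
    - [0,0,0.5,0.001,0.007,0.07,0.05]
    - [0,0,0.5,0.001,0.007,0.083,0.05]
    - [0,0,0.5,0.001,0.007,0.083,0.05]

```text
time: 7.08
position: [0.4494, -0.3551, 0.0239]
ee_rot: [[0.738, -0.675, -0.004], [-0.675, -0.738, 0.004], [-0.006, -0.0, -1.0]]
force: [-1.5, -0.0, 0.5]
opening: 0.0497
```

>>> apply_moves:
  deltas:
    - [0,0,0,0,0,0,0.03]
    - [0,0,0,0,0,0,0.0]
    - [0,0,0,0,0,0,0.0]
    - [0,0,0,0,0,0,0.0]
    - [0,0,0,0,0,0,0.0]

```text
time: 7.5
position: [0.4519, -0.3596, 0.0287]
ee_rot: [[0.736, -0.677, 0.003], [-0.677, -0.736, -0.002], [0.004, -0.001, -1.0]]
force: [0.9, 0.7, 5.0]
opening: 0.0092
```

```bash
python3 -c "
from h import *
go(.5705,-.0492,.13,-.055)
"
```

```text
t 7.5 turn [0.03, -0.23, -39.47] shift [-0.1226, -0.3088, -0.1016] | 8.3 rows 5.5 pos [0.4519, -0.3596, 0.0287] open 0.0092 F [0.9, 0.7, 5.0]
```

>>> apply_moves:
  deltas:
    - [0,0,0,0,0,-0.02,0.0]
    - [0,0,0,0,0,-0.05,0.0]
    - [0,0,-3,-0.005,-0.015,-0.08,0.0]
    - [0,0,-8,-0.02,-0.04,-0.1,0.0]
    - [0,0,-15,-0.032,-0.077,-0.1,0.0]

```text
time: 7.92
position: [0.4798, -0.2858, 0.1325]
ee_rot: [[0.884, -0.467, 0.008], [-0.467, -0.884, -0.008], [0.01, 0.003, -1.0]]
force: [1.5, -1.0, -0.3]
opening: 0.0091
```

```bash
python3 -c "
from h import *
go(.5705,-.0492,.13,-.055)
"
```

```text
t 7.92 turn [0.31, -0.54, -24.69] shift [-0.0304, -0.2516, 0.0013] | 6.1 rows 3.4 pos [0.4798, -0.2858, 0.1325] open 0.0091 F [1.5, -1.0, -0.3]
```

>>> apply_moves:
  deltas:
    - [0,0,-5,-0.005,-0.04,0,0.0]
    - [0,0,-11,-0.01,-0.08,0,0.0]
    - [0,0,-17,-0.015,-0.12,0,0.0]
    - [0,0,-22,-0.02,-0.16,0,0.0]
    - [0,0,-24.7,-0.025,-0.2,0,0.0]

```text
time: 8.33
position: [0.5496, -0.09, 0.1273]
ee_rot: [[0.999, -0.048, 0.001], [-0.048, -0.999, -0.0], [0.001, 0.0, -1.0]]
force: [0.7, -0.5, -0.0]
opening: 0.0092
```

```bash
python3 -c "
from h import *
go(.5705,-.0492,.13,-.055)
"
```

```text
t 8.33 turn [0.02, -0.03, 0.41] shift [0.0189, -0.0418, -0.0027] | 1.1 rows 0.1 pos [0.5496, -0.09, 0.1273] open 0.0092 F [0.7, -0.5, -0.0]
```

>>> apply_moves:
  deltas:
    - [0,0,0.2,0.006,-0.015,0,0.0]
    - [0,0,0.4,0.012,-0.03,0,0.0]
    - [0,0,0.4,0.014,-0.04,0,0.0]
    - [0,0,0.4,0.014,-0.041,0,0.0]
    - [0,0,0.4,0.014,-0.041,0,0.0]

```text
time: 8.75
position: [0.5651, -0.0514, 0.1268]
ee_rot: [[0.998, -0.057, -0.001], [-0.057, -0.998, -0.0], [-0.0, 0.0, -1.0]]
force: [0.5, -0.8, -1.1]
opening: 0.009
```

>>> apply_moves:
  deltas:
    - [0,0,0,0,0,0,0.0]
    - [0,0,0,0,0,0,0.0]

```text
time: 8.92
position: [0.5649, -0.0536, 0.1266]
ee_rot: [[0.998, -0.061, -0.001], [-0.061, -0.998, -0.001], [-0.001, 0.001, -1.0]]
force: [0.5, 1.0, -1.2]
opening: 0.0091
```

```bash
python3 -c "
from h import *
go(.566,-.0492,.033,-.055)
snap('wrist','pics/w7.png',0,0,560,420,1.4)
go(.566,-.0492,.033,-.055)
"
```

```text
t 8.92 turn [0.07, 0.04, -0.35] shift [0.0009, -0.0046, 0.0936] | 2.2 rows 0.1 pos [0.5649, -0.0536, 0.1266] open 0.0091 F [0.5, 1.0, -1.2]
t 8.97 turn [0.05, 0.03, -0.35] shift [0.0008, -0.0044, 0.0937] | 2.2 rows 0.0 pos [0.565, -0.0534, 0.1267] open 0.009 F [0.3, -0.7, -1.1]
```

View pics/w7.png

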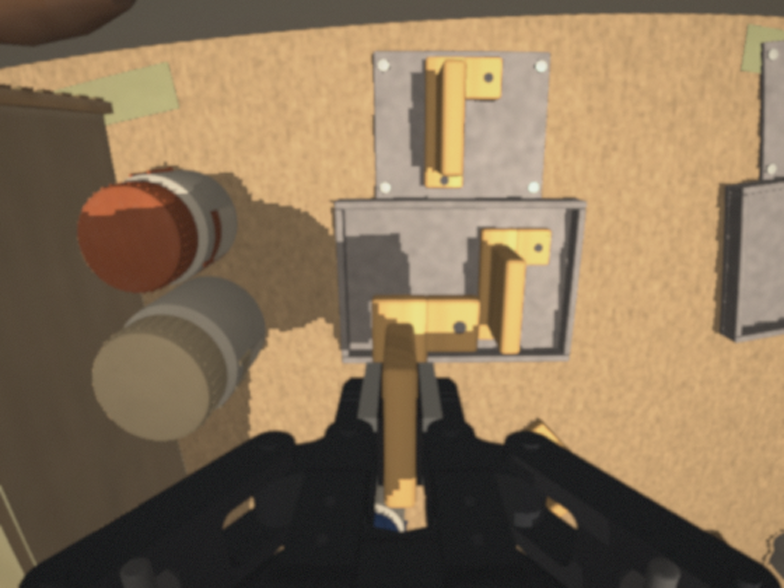

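The carried foot sits over the free left half. The sharpener handle only shows at the image's top-left corner (60,20), well clear. Lowering.

>>> apply_moves:
  deltas:
    - [0,0,0,0.001,-0.004,0.03,0.0]
    - [0,0,0,0.001,-0.004,0.06,0.0]
    - [0,0,0,0.001,-0.004,0.082,0.0]
    - [0,0,0,0.001,-0.004,0.092,0.0]
    - [0,0,0,0.001,-0.004,0.092,0.0]

```text
time: 9.38
position: [0.5659, -0.0485, 0.0337]
ee_rot: [[0.998, -0.06, -0.003], [-0.06, -0.998, -0.0], [-0.003, 0.001, -1.0]]
force: [0.9, 0.3, 0.1]
opening: 0.0089
```

>>> apply_moves:
  deltas:
    - [0,0,0,0,0,0,0.0]
    - [0,0,0,0,0,0,0.0]

```text
time: 9.55
position: [0.5671, -0.0481, 0.0353]
ee_rot: [[0.998, -0.059, 0.001], [-0.059, -0.998, -0.0], [0.001, 0.0, -1.0]]
force: [1.1, 0.2, -0.6]
opening: 0.0092
```

>>> apply_moves:
  deltas:
    - [0,0,0,0,0,0.0025,0.0]
    - [0,0,0,0,0,0.0025,0.0]
    - [0,0,0,0,0,0.0025,0.015]
    - [0,0,0,0,0,0.0025,0.032]
    - [0,0,0,0,0,0.0025,0.032]

```text
time: 9.97
position: [0.5669, -0.0473, 0.0326]
ee_rot: [[0.998, -0.058, 0.0], [-0.058, -0.998, 0.0], [0.0, -0.0, -1.0]]
force: [-0.7, 0.2, 0.3]
opening: 0.032
```

>>> apply_moves:
  deltas:
    - [0,0,0,0,0,-0.01,0.032]
    - [0,0,0,0,0,-0.035,0.035]
    - [0,0,0,-0.01,0.005,-0.07,0.04]
    - [0,0,0,-0.02,0.01,-0.1,0.05]
    - [0,0,0,-0.04,0.02,-0.1,0.05]

```text
time: 10.38
position: [0.533, -0.0639, 0.1403]
ee_rot: [[0.998, -0.056, 0.017], [-0.056, -0.998, -0.0], [0.017, -0.001, -1.0]]
force: [1.6, -0.5, 0.5]
opening: 0.05
```

```bash
python3 -c "
from h import *
snap('wrist','pics/w8.png',0,0,560,420,1.4)
go(.4315,-.1335,.11,-.9)
"
```

```text
t 10.43 turn [0.03, -0.28, 48.15] shift [-0.0894, 0.0714, 0.0263] | 2.8 rows 6.7 pos [0.5249, -0.0675, 0.1365] open 0.0504 F [-3.7, -1.7, -1.3]
```

View pics/w8.png

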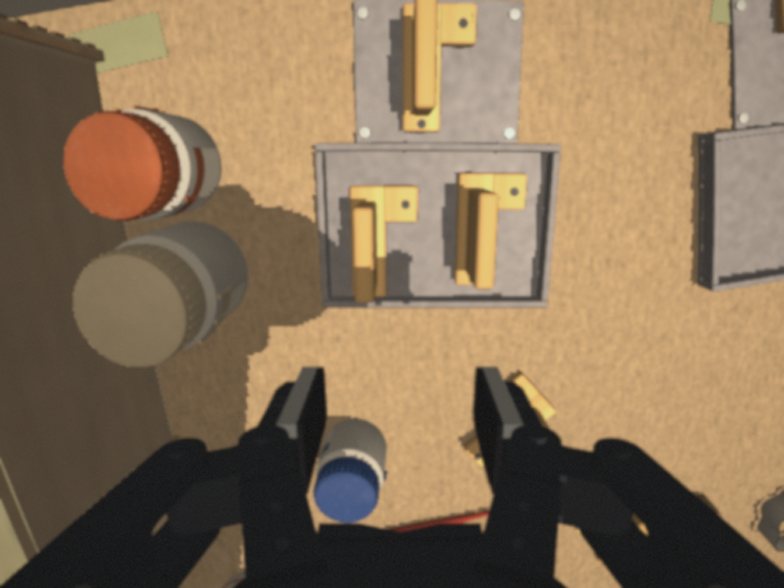

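Both right-hand feet lie flat in the left-standing tray, at (385,245) and (490,230), with toes away like the sample. Next is f1.

>>> apply_moves:
  deltas:
    - [0,0,6,-0.015,0.015,0.0,0.05]
    - [0,0,13,-0.03,0.028,0.005,0.05]
    - [0,0,20,-0.048,0.042,0.01,0.05]
    - [0,0,27,-0.066,0.056,0.014,0.05]
    - [0,0,34,-0.078,0.066,0.018,0.05]

```text
time: 10.85
position: [0.4415, -0.1274, 0.1138]
ee_rot: [[0.791, -0.612, -0.002], [-0.612, -0.791, -0.0], [-0.002, 0.002, -1.0]]
force: [-0.4, -0.3, -0.0]
opening: 0.0501
```

```bash
python3 -c "
from h import *
go(.4315,-.1335,.11,-.9)
"
```

```text
t 10.85 turn [0.1, 0.1, 13.82] shift [-0.0042, 0.0109, 0.0038] | 0.3 rows 1.9 pos [0.4415, -0.1274, 0.1138] open 0.0501 F [-0.4, -0.3, -0.0]
```

>>> apply_moves:
  deltas:
    - [0,0,6,-0.002,0.005,0.002,0.05]
    - [0,0,11,-0.004,0.01,0.004,0.05]
    - [0,0,13.8,-0.004,0.011,0.004,0.05]
    - [0,0,13.8,-0.004,0.011,0.004,0.05]
    - [0,0,13.8,-0.004,0.011,0.004,0.05]

```text
time: 11.27
position: [0.4341, -0.1325, 0.1103]
ee_rot: [[0.629, -0.778, -0.0], [-0.778, -0.629, 0.0], [-0.0, 0.0, -1.0]]
force: [0.3, 0.6, 0.8]
opening: 0.0499
```

```bash
python3 -c "
from h import *
snap('wrist','pics/w9.png')
"
```

```text
(no output)
```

View pics/w9.png

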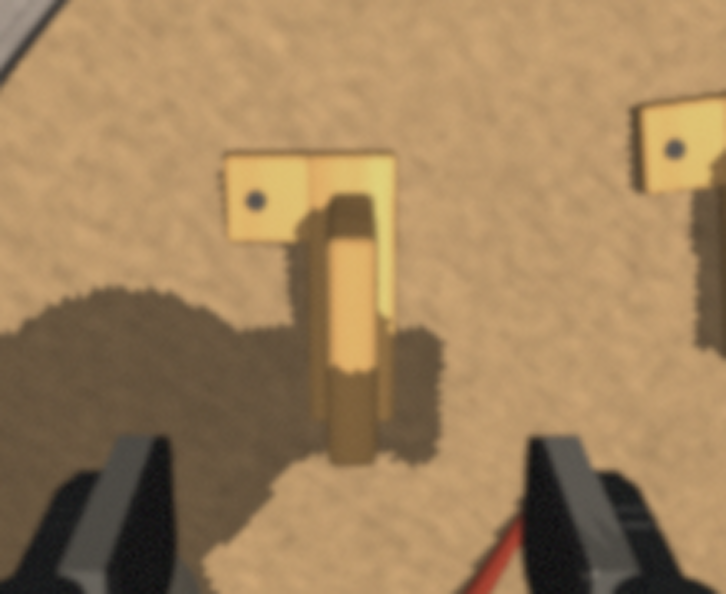

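f1's rib top runs from (353,238) to (352,463), upright and centred, tab to the left. The brush tip is at (523,515), so I'll check it against the right finger.

```bash
python3 -c "
from h import *
c,y=rib((352,463),(353,238))
p=rib((523,515),(480,590),.005)
d=cam('top'); b=ray(d,[(247,263),(180,277)],.005); print(b)
R=np.array([[np.cos(y),-np.sin(y)],[np.sin(y),np.cos(y)]])
print((b[:,:2]-c[:2])@R)
go(c[0],c[1],.026,y)
"
```

```text
mid [ 0.4322 -0.1333  0.046 ] yaw -0.893 len 0.0464
mid [ 0.3593 -0.1024  0.005 ] yaw 1.829 len 0.0236
[[ 0.36226247 -0.12509554  0.005     ]
 [ 0.33160591  0.0309333   0.005     ]]
[[-0.05023233 -0.04936725]
 [-0.19097791  0.02462941]]
t 11.37 turn [-0.02, -0.0, 0.12] shift [-0.0008, 0.0023, 0.0844] | 2.0 rows 0.0 pos [0.4345, -0.1324, 0.1104] open 0.0499 F [-0.2, -0.9, 0.1]
```

The brush tip is 50 mm behind in tool x, so it is clear of the 22 mm pads. Descending and gripping.

>>> apply_moves:
  deltas:
    - [0,0,0,-0.001,0.002,0.02,0.05]
    - [0,0,0,-0.001,0.002,0.05,0.05]
    - [0,0,0,-0.001,0.002,0.07,0.05]
    - [0,0,0,-0.001,0.002,0.082,0.05]
    - [0,0,0,-0.001,0.002,0.084,0.05]

```text
time: 11.78
position: [0.43, -0.1323, 0.024]
ee_rot: [[0.629, -0.778, -0.005], [-0.778, -0.629, 0.001], [-0.004, 0.003, -1.0]]
force: [-0.9, 0.9, 0.1]
opening: 0.0501
```

>>> apply_moves:
  deltas:
    - [0,0,0,0,0,0,0.03]
    - [0,0,0,0,0,0,0.0]
    - [0,0,0,0,0,0,0.0]
    - [0,0,0,0,0,0,0.0]
    - [0,0,0,0,0,0,0.0]

```text
time: 12.2
position: [0.4332, -0.1334, 0.0274]
ee_rot: [[0.628, -0.778, 0.003], [-0.778, -0.628, -0.001], [0.002, -0.002, -1.0]]
force: [0.2, 0.7, 1.7]
opening: 0.0094
```

```bash
python3 -c "
from h import *
go(.5705,-.290,.13,.10)
"
```

```text
t 12.2 turn [-0.03, -0.16, -56.85] shift [0.2083, -0.0088, -0.1022] | 5.6 rows 7.9 pos [0.4332, -0.1334, 0.0274] open 0.0094 F [0.2, 0.7, 1.7]
```

>>> apply_moves:
  deltas:
    - [0,0,0,0,0,-0.02,0.0]
    - [0,0,0,0,0,-0.05,0.0]
    - [0,0,-6,0.01,0,-0.085,0.0]
    - [0,0,-13,0.035,-0.001,-0.1,0.0]
    - [0,0,-20,0.07,-0.002,-0.1,0.0]

```text
time: 12.62
position: [0.48, -0.1855, 0.1311]
ee_rot: [[0.861, -0.508, 0.007], [-0.508, -0.861, -0.001], [0.007, -0.002, -1.0]]
force: [2.2, -0.6, 0.6]
opening: 0.0092
```

```bash
python3 -c "
from h import *
go(.5705,-.290,.13,.10)
"
```

```text
t 12.62 turn [-0.01, -0.43, -36.29] shift [0.1311, 0.0439, 0.0019] | 3.3 rows 5.1 pos [0.48, -0.1855, 0.1311] open 0.0092 F [2.2, -0.6, 0.6]
```

>>> apply_moves:
  deltas:
    - [0,0,-7,0.03,0.01,0,0.0]
    - [0,0,-14,0.06,0.02,0,0.0]
    - [0,0,-21,0.09,0.03,0,0.0]
    - [0,0,-28,0.115,0.038,0,0.0]
    - [0,0,-35,0.131,0.044,0,0.0]

```text
time: 13.03
position: [0.5683, -0.2948, 0.1268]
ee_rot: [[0.997, 0.072, 0.002], [0.072, -0.997, -0.002], [0.002, 0.002, -1.0]]
force: [0.3, -0.5, -0.8]
opening: 0.0091
```

>>> apply_moves:
  deltas:
    - [0,0,-1,0,0,0,0.0]
    - [0,0,-1,0,0,0,0.0]
    - [0,0,-1,0,0,0,0.0]

```text
time: 13.28
position: [0.5659, -0.2906, 0.1259]
ee_rot: [[0.996, 0.084, -0.002], [0.084, -0.996, 0.001], [-0.001, -0.002, -1.0]]
force: [0.6, 0.2, -0.2]
opening: 0.0092
```

```bash
python3 -c "
from h import *
snap('wrist','pics/w10.png',0,0,560,420,1.4)
go(.5705,-.290,.033,.10)
"
```

```text
t 13.33 turn [-0.08, 0.07, -0.87] shift [0.0047, 0.0004, 0.093] | 2.2 rows 0.1 pos [0.566, -0.2902, 0.126] open 0.0092 F [-0.1, -0.5, -1.2]
```

View pics/w10.png

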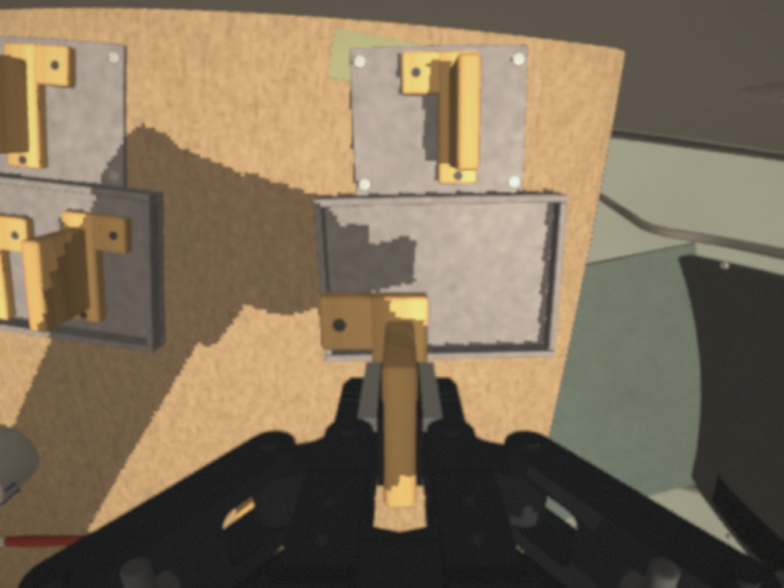

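f1 is held over the left half of tray_left, tab to the left like the sample. Tray corners are at (315,203), (566,195), (553,355).

```bash
python3 -c "
from h import *
import pickle; d,u0,v0,s=pickle.load(open('last.pkl','rb'))
p=ray(d,np.array([(315,202),(566,195),(553,355)])/1.4,.016)[:,:2]
c=(p[0]+p[2])/2; ya=p[0]-p[1]; xa=p[1]-p[2]
t=.09
print(c,np.arctan2(-ya[0],ya[1]),np.arctan2(xa[1],xa[0]),np.linalg.norm(ya),np.linalg.norm(xa))
R=np.array([[np.cos(t),-np.sin(t)],[np.sin(t),np.cos(t)]])
for l in((-.003,.024),(-.003,-.038)): print(c+R@l); go(*(c+R@l),.0325,t)
"
```

```text
[ 0.57647891 -0.31307018] 0.11542661098601524 0.10826509264769209 0.1289830393385025 0.08990782048511568
[ 0.57133397 -0.28943695]
t 13.33 turn [-0.08, 0.07, -0.29] shift [0.0055, -0.0001, 0.0935] | 2.2 rows 0.0 pos [0.566, -0.2902, 0.126] open 0.0092 F [-0.1, -0.5, -1.2]
[ 0.57690644 -0.35118602]
t 13.33 turn [-0.08, 0.07, -0.29] shift [0.0059, 0.0619, 0.0934] | 2.7 rows 0.0 pos [0.566, -0.2902, 0.126] open 0.0092 F [-0.1, -0.5, -1.2]
```

>>> apply_moves:
  deltas:
    - [0,0,-1,0.004,0,0.03,0.0]
    - [0,0,-1,0.004,0,0.06,0.0]
    - [0,0,-1,0.004,0,0.082,0.0]
    - [0,0,-1,0.004,0,0.091,0.0]
    - [0,0,-1,0.004,0,0.091,0.0]

```text
time: 13.75
position: [0.5688, -0.2891, 0.0335]
ee_rot: [[0.995, 0.103, -0.005], [0.103, -0.995, 0.003], [-0.004, -0.003, -1.0]]
force: [-0.1, -0.7, 0.1]
opening: 0.0095
```

>>> apply_moves:
  deltas:
    - [0,0,0,0,0,0,0.0]
    - [0,0,0,0,0,0,0.0]

```text
time: 13.92
position: [0.5718, -0.2913, 0.0366]
ee_rot: [[0.995, 0.103, 0.002], [0.103, -0.995, -0.001], [0.002, 0.001, -1.0]]
force: [-0.0, 0.1, 0.6]
opening: 0.0094
```

>>> apply_moves:
  deltas:
    - [0,0,0,0,0,0.0025,0.0]
    - [0,0,0,0,0,0.0042,0.0]
    - [0,0,0,0,0,0.0042,0.0]
    - [0,0,0,0,0,0.0042,0.015]
    - [0,0,0,0,0,0.0042,0.032]

```text
time: 14.33
position: [0.571, -0.2916, 0.0314]
ee_rot: [[0.995, 0.102, 0.0], [0.102, -0.995, -0.0], [0.0, 0.0, -1.0]]
force: [-0.3, 0.1, 0.1]
opening: 0.0259
```

>>> apply_moves:
  deltas:
    - [0,0,0,0,0,0,0.032]
    - [0,0,0,0,0,-0.02,0.032]
    - [0,0,0,0,0,-0.05,0.035]
    - [0,0,0,-0.01,0,-0.085,0.04]
    - [0,0,3,-0.035,0,-0.1,0.05]

```text
time: 14.75
position: [0.5424, -0.2944, 0.1364]
ee_rot: [[0.998, 0.054, 0.011], [0.054, -0.999, -0.003], [0.011, 0.003, -1.0]]
force: [0.5, -0.5, 1.9]
opening: 0.0496
```

```bash
python3 -c "
from h import *
snap('wrist','pics/w11.png',0,0,560,420,1.4)
go(.3675,-.2037,.11,-.78)
"
```

```text
t 14.8 turn [0.17, -0.35, 47.23] shift [-0.1634, -0.1017, 0.0263] | 4.7 rows 6.6 pos [0.5351, -0.2979, 0.1375] open 0.05 F [-4.5, -0.8, 1.5]
```

View pics/w11.png

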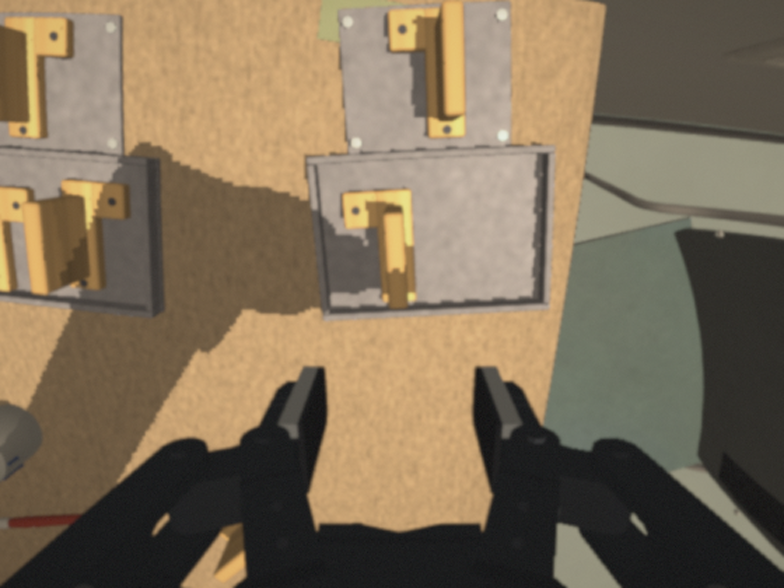

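f1 lies flat in the left half of tray_left (rib at (395,250)). Last foot is f2.

>>> apply_moves:
  deltas:
    - [0,0,6,-0.03,-0.019,0.002,0.045]
    - [0,0,13,-0.062,-0.039,0.005,0.04]
    - [0,0,20,-0.094,-0.059,0.01,0.036]
    - [0,0,27,-0.126,-0.079,0.014,0.036]
    - [0,0,34,-0.145,-0.092,0.018,0.036]

```text
time: 15.22
position: [0.3818, -0.2085, 0.1119]
ee_rot: [[0.853, -0.522, -0.005], [-0.522, -0.853, 0.002], [-0.005, 0.001, -1.0]]
force: [-0.2, 0.4, -0.2]
opening: 0.0359
```

```bash
python3 -c "
from h import *
go(.3675,-.2037,.11,-.78)
"
```

```text
t 15.22 turn [0.08, 0.27, 13.19] shift [-0.0147, 0.0033, 0.002] | 0.4 rows 1.8 pos [0.3818, -0.2085, 0.1119] open 0.0359 F [-0.2, 0.4, -0.2]
```

>>> apply_moves:
  deltas:
    - [0,0,6,-0.007,0.002,0,0.036]
    - [0,0,11,-0.012,0.003,0,0.036]
    - [0,0,13.2,-0.015,0.003,0,0.036]
    - [0,0,13.2,-0.015,0.003,0,0.036]
    - [0,0,13.2,-0.015,0.003,0,0.036]

```text
time: 15.63
position: [0.3721, -0.2053, 0.1132]
ee_rot: [[0.716, -0.698, 0.0], [-0.698, -0.716, -0.0], [0.0, -0.0, -1.0]]
force: [0.2, -0.3, 0.2]
opening: 0.0365
```

```bash
python3 -c "
from h import *
snap('wrist','pics/w12.png')
"
```

```text
(no output)
```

View pics/w12.png

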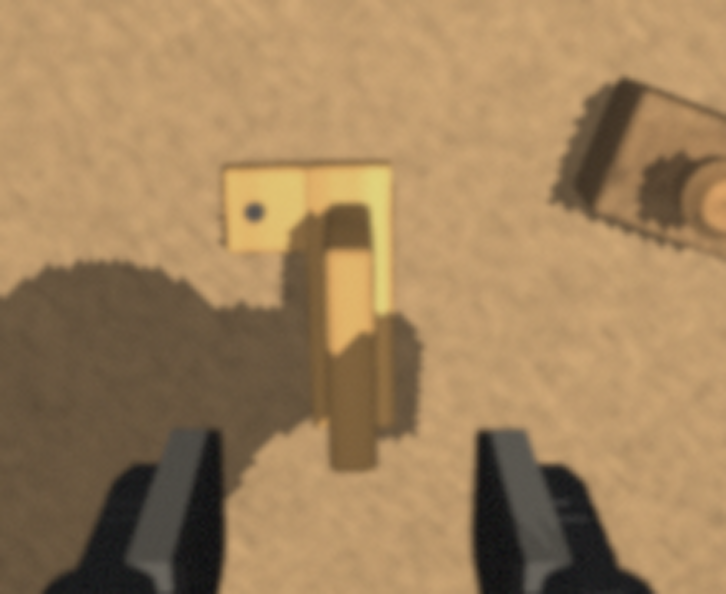

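f2's rib top runs from (349,250) to (353,468), centred and upright, with the stamp at (660,160) clear to the right.

```bash
python3 -c "
from h import *
c,y=rib((353,468),(349,250))
go(c[0],c[1],.027,y)
"
```

```text
mid [ 0.3683 -0.204   0.046 ] yaw -0.754 len 0.0459
t 15.68 turn [-0.01, -0.03, -1.08] shift [-0.004, 0.0019, 0.0862] | 2.1 rows 0.2 pos [0.3725, -0.2054, 0.1132] open 0.0358 F [-0.9, -0.2, 0.2]
```

>>> apply_moves:
  deltas:
    - [0,0,-1,-0.003,0.002,0.02,0.036]
    - [0,0,-1,-0.003,0.002,0.05,0.036]
    - [0,0,-1,-0.003,0.002,0.07,0.036]
    - [0,0,-1,-0.003,0.002,0.084,0.036]
    - [0,0,-1,-0.003,0.002,0.086,0.036]

```text
time: 16.1
position: [0.367, -0.2037, 0.0247]
ee_rot: [[0.728, -0.685, -0.005], [-0.685, -0.728, 0.002], [-0.005, 0.002, -1.0]]
force: [-1.6, 0.5, 0.7]
opening: 0.036
```

>>> apply_moves:
  deltas:
    - [0,0,0,0,0,0,0.025]
    - [0,0,0,0,0,0,0.0]
    - [0,0,0,0,0,0,0.0]
    - [0,0,0,0,0,0,0.0]
    - [0,0,0,0,0,0,0.0]

```text
time: 16.52
position: [0.3694, -0.205, 0.0279]
ee_rot: [[0.727, -0.686, 0.002], [-0.686, -0.727, -0.001], [0.002, -0.001, -1.0]]
force: [0.7, 0.4, -0.1]
opening: 0.0089
```

```bash
python3 -c "
from h import *
go(.5770,-.3512,.13,.105)
"
```

```text
t 16.52 turn [0.01, -0.12, -49.34] shift [0.2516, -0.0361, -0.1016] | 6.6 rows 6.9 pos [0.3694, -0.205, 0.0279] open 0.0089 F [0.7, 0.4, -0.1]
```

>>> apply_moves:
  deltas:
    - [0,0,0,0,0,-0.02,0.0]
    - [0,0,0,0,0,-0.05,0.0]
    - [0,0,-5,0.01,0,-0.085,0.0]
    - [0,0,-11,0.04,-0.005,-0.1,0.0]
    - [0,0,-17,0.075,-0.011,-0.1,0.0]

```text
time: 16.93
position: [0.4329, -0.2493, 0.132]
ee_rot: [[0.899, -0.439, 0.007], [-0.439, -0.899, -0.004], [0.008, 0.0, -1.0]]
force: [0.4, 0.4, -0.7]
opening: 0.0088
```

```bash
python3 -c "
from h import *
go(.5770,-.3512,.13,.105)
"
```

```text
t 16.93 turn [0.15, -0.44, -32.03] shift [0.1742, 0.0284, 0.0034] | 4.2 rows 4.5 pos [0.4329, -0.2493, 0.132] open 0.0088 F [0.4, 0.4, -0.7]
```

>>> apply_moves:
  deltas:
    - [0,0,-7,0.035,0.006,0,0.0]
    - [0,0,-14,0.075,0.012,0,0.0]
    - [0,0,-21,0.115,0.018,0,0.0]
    - [0,0,-28,0.15,0.024,0,0.0]
    - [0,0,-32,0.17,0.028,0,0.0]

```text
time: 17.35
position: [0.574, -0.3512, 0.1279]
ee_rot: [[0.995, 0.103, 0.004], [0.103, -0.995, -0.002], [0.004, 0.002, -1.0]]
force: [0.3, -0.4, -0.2]
opening: 0.0091
```

>>> apply_moves:
  deltas:
    - [0,0,0,0,0,0,0.0]
    - [0,0,0,0,0,0,0.0]
    - [0,0,0,0,0,0,0.0]
    - [0,0,0,0,0,0,0.0]

```text
time: 17.68
position: [0.5695, -0.3474, 0.1269]
ee_rot: [[0.995, 0.099, -0.002], [0.099, -0.995, 0.001], [-0.001, -0.001, -1.0]]
force: [-1.0, -0.2, -0.7]
opening: 0.0088
```

```bash
python3 -c "
from h import *
snap('wrist','pics/w13.png',0,0,560,420,1.4)
go(.5770,-.3510,.033,.105)
"
```

```text
t 17.73 turn [-0.05, 0.07, -0.32] shift [0.0072, 0.0044, 0.094] | 2.3 rows 0.0 pos [0.5696, -0.3474, 0.127] open 0.0091 F [-0.0, 0.1, -0.2]
```

View pics/w13.png

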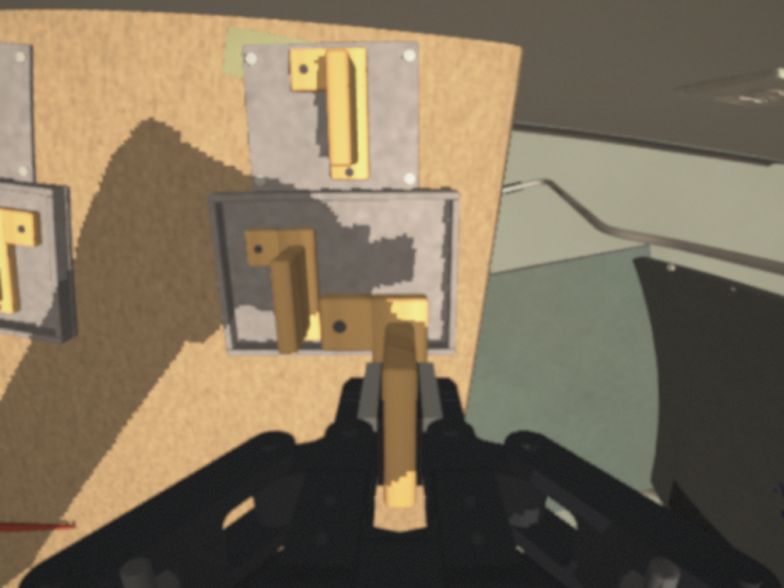

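f2 is held over the free right half, tab left and matching the sample. Lowering.

>>> apply_moves:
  deltas:
    - [0,0,0,0.005,0.004,0.03,0.0]
    - [0,0,0,0.005,0.004,0.06,0.0]
    - [0,0,0,0.005,0.004,0.082,0.0]
    - [0,0,0,0.005,0.004,0.092,0.0]
    - [0,0,0,0.005,0.004,0.092,0.0]

```text
time: 18.15
position: [0.5744, -0.3504, 0.0333]
ee_rot: [[0.995, 0.1, -0.004], [0.1, -0.995, 0.002], [-0.003, -0.003, -1.0]]
force: [0.2, 0.9, -1.1]
opening: 0.0089
```

>>> apply_moves:
  deltas:
    - [0,0,0,0,0,0,0.0]
    - [0,0,0,0,0,0,0.0]

```text
time: 18.32
position: [0.5766, -0.3523, 0.0365]
ee_rot: [[0.995, 0.099, 0.001], [0.099, -0.995, -0.001], [0.001, 0.001, -1.0]]
force: [-0.1, 1.0, -0.3]
opening: 0.0092
```

Floor contact should be near 0.0319; lower 4 mm more, then release.

>>> apply_moves:
  deltas:
    - [0,0,0,0,0,0.0025,0.0]
    - [0,0,0,0,0,0.004,0.0]
    - [0,0,0,0,0,0.004,0.0]
    - [0,0,0,0,0,0.004,0.015]
    - [0,0,0,0,0,0.004,0.032]

```text
time: 18.73
position: [0.5762, -0.3521, 0.0314]
ee_rot: [[0.995, 0.099, 0.0], [0.099, -0.995, -0.0], [0.0, 0.0, -1.0]]
force: [-0.3, 0.1, -0.4]
opening: 0.026
```

>>> apply_moves:
  deltas:
    - [0,0,0,0,0,0,0.032]
    - [0,0,0,0,0,-0.02,0.032]
    - [0,0,0,0,0,-0.05,0.035]
    - [0,0,0,0,0,-0.085,0.04]
    - [0,0,0,-0.03,-0.03,-0.11,0.05]

```text
time: 19.15
position: [0.5543, -0.3344, 0.142]
ee_rot: [[0.995, 0.096, 0.012], [0.096, -0.995, -0.007], [0.011, 0.008, -1.0]]
force: [2.5, -0.6, 2.2]
opening: 0.0492
```

>>> apply_moves:
  deltas:
    - [0,0,0,-0.025,-0.025,-0.02,0.05]
    - [0,0,0,-0.05,-0.05,-0.04,0.05]
    - [0,0,0,-0.075,-0.075,-0.06,0.05]
    - [0,0,0,-0.08,-0.09,-0.08,0.05]
    - [0,0,0,-0.08,-0.09,-0.09,0.05]

```text
time: 19.57
position: [0.4587, -0.2444, 0.2295]
ee_rot: [[0.995, 0.102, 0.001], [0.102, -0.995, -0.0], [0.001, 0.0, -1.0]]
force: [0.6, 1.1, 0.8]
opening: 0.0499
```

>>> apply_moves:
  deltas:
    - [0,0,0,0,0,0,0.05]
    - [0,0,0,0,0,0,0.05]
    - [0,0,0,0,0,0,0.05]

```text
time: 19.82
position: [0.4599, -0.2485, 0.2264]
ee_rot: [[0.995, 0.098, -0.001], [0.098, -0.995, 0.0], [-0.001, -0.0, -1.0]]
force: [0.1, -0.2, -1.0]
opening: 0.05
```

```bash
python3 -c "
from h import *
go(.5,-.25,.3,.1)
snap('side','pics/s14.png',200,100,240,180,3.3)
snap('wrist','pics/w14.png',0,0,560,420,1.4)
"
```

```text
t 19.82 turn [-0.01, 0.04, -0.11] shift [0.0397, 0.0054, -0.0736] | 2.0 rows 0.0 pos [0.4599, -0.2485, 0.2264] open 0.05 F [0.1, -0.2, -1.0]
```

View pics/w14.png

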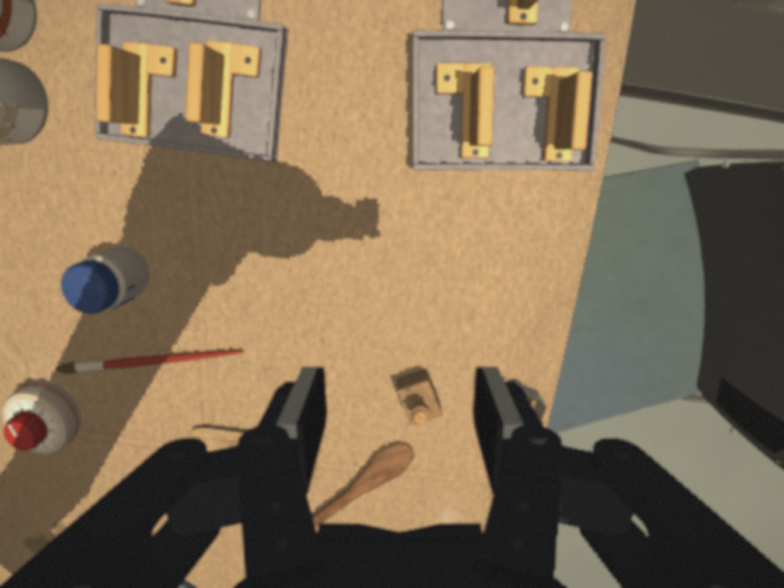

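View pics/s14.png

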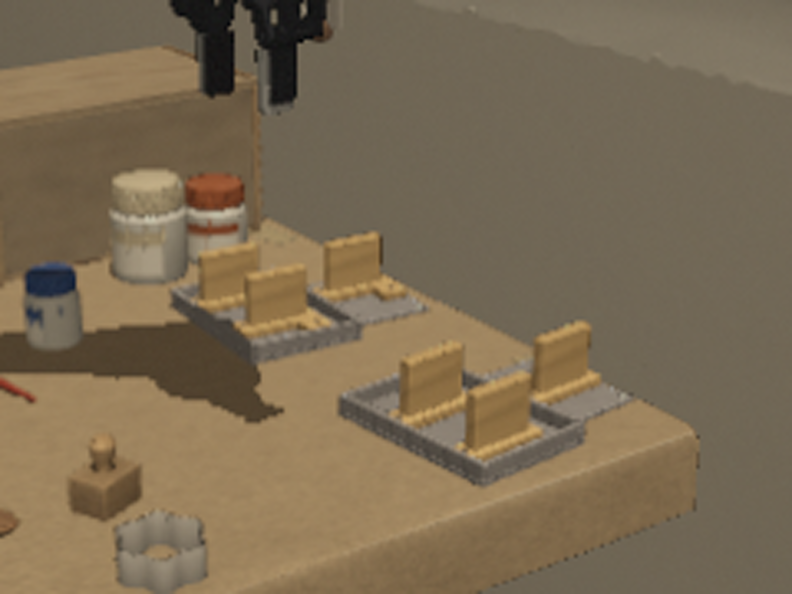

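All four feet lie flat inside their trays, aligned with the samples. The jar, stamp and cutter are where they were, and the gripper is clear of everything. Handing in.

```bash
python3 -c "
from h import *
print(env.get_state()['time'],env.job_done())"
```

```text
the job is handed in; nothing more can be done
19.9167 None
```

All four feet are in their trays, and I handed the job in at about 19.9 s of the 72 s. No verdict is reported.

- **Sorting:** The tray standing on the left held the right-hand sample and the one on the right held the left-hand sample. Both right-hand feet went into the left-standing tray and both left-hand feet into the right-standing one, side by side with ribs up and toes away from the robot.
- **Grips:** Each foot was gripped by its rib; the opening read about 9 mm at every grip. I set each one down at floor height before letting go.
- **Last checks:** The final wrist and side pictures showed all four feet flat inside the walls and lined up like the samples. The jar, stamp and cutter appeared not to have moved. The gripper was about 0.23 m up, touching nothing.
- **Not measured:** I judged final tilt, angle and the bystanders' positions by eye, not with numbers.
- **Small disagreements:** Camera position estimates differed by about 2–5 mm between views. The arm swung about 3–8 mm after fast moves, so I waited for it to settle, at least partly, before most precise steps.

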